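Strip the trackball roller shaft into the parts case

TASK

Strip the roller shaft held in the bench stand: first flip the parts case's latch over and lift its lid until it rests wide open, then slide the red stop collar off the free end of the shaft and put it in the case. After it slide off the white nylon spacer and then the brass ring, one at a time, and put each in the case. Let none of the three touch the cork board on the way, leave the latch and lid open, and leave everything else on the board where it is.

Things in the scene. Friction and masses are not known exactly. Their poses are not given: they have to be found in the camera images.
- case: Blue open-topped parts case, 130 (x) x 180 (y) x 58 mm high, walls and floor 5 mm thick, fixed on the cork board. Origin at the centre of its underside; its front (latch side) faces -x of its own frame, the lid is hinged on its +x rim.
- latch (a joint): Angle of the case's over-centre latch lever: 0 closed, 1.9 rad fully open. It swings up and forward about a level pin at the front of the case (towards the case's -x); its own weight holds it closed below about 0.45 rad and makes it fall fully open once well past that. Closed, its cross-bar holds down a steel tongue on the lid.
- latch_grip (a point): Grip point in the red end of the latch lever: a flat bar 20 mm wide along the case's y and 8 mm thick. Closed, the lever leans back over the lid and this point is about 34 mm above the lid's top and 62 mm from the pivot. The point's y axis stays along the pivot pin. Pinch it across its 20 mm width from above and carry it round the pivot; it turns freely between the fingers.
- latch_pivot (a point): Middle of the latch's pivot pin, which runs along the case's y axis, 10 mm in front of the case's front wall and 45 mm above the case's underside, 45 mm to the case's -y side.
- lid (a joint): Opening angle of the case lid: 0 shut, 2.1 rad fully open (leaning back). It falls shut if released below about 1.5 rad and falls open and stays above 1.6 rad. Mass about 0.14 kg.
- lid_tab (a point): Grip point in the yellow lift tab of the lid: the tab is 18 mm wide along the case's y, 10 mm thick, and sticks out about 44 mm beyond the lid's front edge at the case's +y side (95 mm from the latch); this point is 30 mm beyond the edge, halfway through its thickness. Pinch it across its 18 mm width from above and carry it round the hinge.
- lid_hinge (a point): Middle of the lid's hinge line, on the case's far rim, along the case's y axis; 160 mm behind the tab's grip point along x. Positive opening lifts the front edge up and back.
- stand: Grey bench stand (dark base 100 x 80 x 16 mm, upright 28 x 36 mm, 125 mm high with its screw), fixed on the board. Origin at the underside of the upright's centre. A level steel shaft 10 mm in diameter sticks out of it along its own -x, axis 85 mm above its origin, 136 mm of it free.
- shaft_end (a point): Centre of the free end of the shaft, 150 mm from the stand's origin along the stand's -x.
- collar_mid (a point): Centre of the red stop collar, outermost on the shaft: 40 mm outside diameter, 14 mm long along the shaft, 15 mm bore, about 40 g. x axis along the shaft. Like the other two it hangs loosely on the 10 mm shaft, its centre about 2.5 mm below the shaft's axis, and slides freely.
- spacer_mid (a point): Centre of the white nylon spacer block, next on the shaft: 34 x 34 mm square, 20 mm long along the shaft, 15 mm bore, about 22 g. x axis along the shaft.
- ring_mid (a point): Centre of the brass ring, innermost on the shaft: 29 mm outside diameter, 12 mm long along the shaft, 15 mm bore, about 48 g. x axis along the shaft.
- cork_board: Cork-topped work board 520 x 860 mm, fixed, origin on the table under its centre; its top is 22 mm above the table.
- iron_stand: Bystander: brass soldering iron stand with a blue-handled iron, 110 mm high, base 100 x 70 mm; origin under the base.
- button: Bystander: clear polycarbonate push button, 32 mm across, 24 mm high; origin at its underside.
- probe_a: Bystander: red plastic test probe with a steel tip, 112 mm long, 16 mm high.
- probe_b: Bystander: a second red test probe, the same.
- circuit_board: Bystander: green circuit board 120 x 85 mm, 10 mm high with its parts.
- flux_tin: Bystander: yellow flux jar with a steel cap, 52 mm across, 30 mm high.
- driver: Bystander: green-handled screwdriver, 160 mm long, lying.

How it is judged:
On the way, in this order (a step that is already met when the one before it is completed fails the run):
1. the latch is flipped open (value of joint latch above 1.3 rad), for 0.2 s.
2. the lid is lifted wide open (value of joint lid above 1.4 rad and value of joint latch above 1.3 rad), for 0.2 s.
3. the collar is in the case, with the spacer and the ring still on the shaft (x of collar_mid in the frame of case between -0.062 and 0.062 m and y of collar_mid in the frame of case between -0.087 and 0.087 m and z of collar_mid in the frame of case between 0 and 0.05 m and x of spacer_mid in the frame of stand between -0.15 and 0 m and y of spacer_mid in the frame of stand between -0.01 and 0.01 m and z of spacer_mid in the frame of stand between 0.075 and 0.095 m and x of ring_mid in the frame of stand between -0.15 and 0 m and y of ring_mid in the frame of stand between -0.01 and 0.01 m and z of ring_mid in the frame of stand between 0.075 and 0.095 m), for 0.2 s.
4. the spacer is in the case, with the ring still on the shaft (x of spacer_mid in the frame of case between -0.062 and 0.062 m and y of spacer_mid in the frame of case between -0.087 and 0.087 m and z of spacer_mid in the frame of case between 0 and 0.05 m and x of ring_mid in the frame of stand between -0.15 and 0 m and y of ring_mid in the frame of stand between -0.01 and 0.01 m and z of ring_mid in the frame of stand between 0.075 and 0.095 m), for 0.2 s.
5. the ring is in the case (x of ring_mid in the frame of case between -0.062 and 0.062 m and y of ring_mid in the frame of case between -0.087 and 0.087 m and z of ring_mid in the frame of case between 0 and 0.05 m), for 0.2 s.
At the end, for the whole second after the job is handed in: Collar, spacer and ring lie at rest inside the case (centres within its inner outline and below 50 mm above its underside), the latch is open past 1.3 rad and the lid past 1.4 rad (all of step 2 and all of step 5 and x of collar_mid in the frame of case between -0.062 and 0.062 m and y of collar_mid in the frame of case between -0.087 and 0.087 m and z of collar_mid in the frame of case between 0 and 0.05 m and x of spacer_mid in the frame of case between -0.062 and 0.062 m and y of spacer_mid in the frame of case between -0.087 and 0.087 m and z of spacer_mid in the frame of case between 0 and 0.05 m and linear speed of each of collar, spacer, ring below 0.03 m/s); the robot touches nothing.
It fails at once if the collar touches the cork board (contact force between collar and cork_board above 0.2 N).
It fails at once if the spacer touches the cork board (contact force between spacer and cork_board above 0.2 N).
It fails at once if the ring touches the cork board (contact force between ring and cork_board above 0.2 N).
It fails at once if a bystander is moved more than 30 mm (distance of any of iron_stand, button, probe_a, probe_b, circuit_board, flux_tin, driver from where it was at the start of the episode above 0.03 m).
It also fails if it takes over 72 s, if anything falls off the work surface, if the arm or the gripper's body presses on something with over 40 N, if the wrist force passes 120 N, or if a joint passes its speed limit or range.

ROBOT

A 6-joint arm with a two-finger parallel gripper is mounted at the origin on the work surface. World frame = base frame: x ahead of the robot, y to its left, z up, the work surface at z = 0. Lengths are in m, angles in rad, forces in N, time in s.
With the tool pointing down it reaches from about 0.225 to 0.875 m from the base axis. Payload 3.4 kg.
Tool frame: the origin (TCP) lies at the very end of the fingers, on their centre line; the grasp point (between the pads) lies 19 mm behind it; z points along the fingers, y is the direction in which the jaws open and shut (so a half turn about z gives the same grasp; the last joint's range is limited). The gripper opens to 85 mm and grips with 20 to 120 N. Pads are 22 mm wide; open, the fingers measure 114 mm over their backs; the gripper's body (76 mm by 85 mm) begins 54 mm behind the grasp point. The pads swing forward as they close: fully open they stand 13 mm farther back than shut.
Start: joints at [-1.342, 0.276, 1.505, -0, 1.361, -0.121], TCP at [0.197, -0.54, 0.231] pointing down, gripper open.
Joint ranges: [-2.89, 2.89], [-0.75, 2.08], [0.22, 2.7], [-1.18, 4.32], [0.11, 2.71], [-2.7, 2.7]. Speed limits (rad/s): [2.57, 2.57, 3.14, 3.14, 3.14, 3.14].

INTERFACE

Orientations are given as a unit quaternion [w, x, y, z].
In Python, from rig import telemetry, imaging, manip, finder gives the robot as it stands.
- The arm moves only by the tool arm_command, never from a script. Its argument "steps" is a list of rows, each a list of 3 entries, a list of its own where there are three numbers: the turn, a rotation vector about the world's x, y, z in rad, then the shift along the world's x, y, z in mm, then the closure in counts, from 0 (fully open) to 255 (shut). In form: [[[rx, ry, rz], [dx, dy, dz], grip], ...]. A call has 1 to 20 rows; each row shifts and turns the commanded pose from where the row before left it; what a row does not reach is not made up. A row lasts 1/8 s, in which the tool goes at most 62.5 mm and 10.7 degrees, less where a joint would pass 70% of its speed; a pose out of reach is approached as far as the arm can. A call is refused whole if a number of a shift passes 62.5 or a number of a turn 0.188, either way. A call with a gripper value outside its range is refused whole. The fingers move at their own pace and stop on an object; "newtons" is the grip in N (left out, the last holds). Time passes only in rows, so rows that do not move let the fingers close. It gives the time, the measured TCP pose, the force and the opening at its end, in the units of the state.
- telemetry.get_state(): the state, without advancing time (a new reading comes with each control period).
- imaging.get_image(name): name is "scene" or "top" or "wrist"; returns the picture (420x560x3 uint8, blue, green, red); there is no depth.
- imaging.camera_params(name): a dict with "intrinsics" (3x3 intrinsics, pixels), "R" (3x3) and "t" (3): a world point X has camera coordinates R X + t. Camera axes: x right, y down, z forward; pixel columns grow to the right and rows downward; lengths in m; the calibration is good to about 2 mm. A picture is of the moment at which its call begins: read the wrist's pose just before it. camera_params takes no time and is no camera call; for the wrist camera it gives the pose at the moment of the call.
- manip.sign_off(): hands the job in, once; it reports no verdict.
Trained networks look in the newest picture that a camera, given by its name, has taken for a name from the list of things; names that differ only in an ending like _2 or _b are one class to them, and where a whole thing is asked for, a point or a joint stands for the part that bears it (a point fixed in the world has none). Each returns a list of dicts, best first, with "score" (0 to 1); they miss things now and then, are a little off and sometimes report something else, mostly with a low value. They report only what shows in the picture. A call takes as long as a camera call.
- finder.cut_out(camera, thing): "pixels" (420x560 bool, what is visible of it) and "extent" ([left, top, width, height] in pixels, round what is visible of it).
The state is a dict: "clock": time; "qpos": joint angles; "qd": joint speeds; "effort": joint torques, N m; "position": TCP position; "ee_rot": TCP orientation; "contact_force": force on the tool from outside, world axes, zero at the start; "moment": the same for the moment, N m; "width": finger opening in m.
Only numpy, scipy, OpenCV 4.12 (cv2) and the standard library are available. Lean on these libraries where they do the work, as an engineer would, in place of code of your own. Each camera call takes 0.05 s, during which the arm holds its last target.

## Working session

There is one attempt and no reset: what is moved stays moved. The work goes in short steps, Python scripts to look and compute and a tool call to move; the robot and the scene stay as the last step left them, time stands still between calls to the robot, and variables do not carry over. Pictures are saved under pics/ and viewed, and the job is handed in when it is done.

Besides the shell and the picture viewer there is one more tool, called after ">>>" by a JSON object that holds its "op" and its "data", one argument or row to a line. arm_command: Moves the arm, as the interface text tells. Its arguments: {"type":"object","properties":{"steps":{"type":"array"},"newtons":{"type":"number"}},"required":["steps"]}

```bash
ls; mkdir -p pics; python3 - <<'E'
from rig import telemetry, imaging, manip, finder
import cv2,numpy as np
print(telemetry.get_state())
for n in ("scene","top","wrist"):
    im=imaging.get_image(n); cv2.imwrite(f"pics/{n}0.png",im)
    p=imaging.camera_params(n); print(n,np.round(p["intrinsics"],1).tolist(),np.round(p["R"],4).tolist(),np.round(p["t"],4).tolist(), (-np.array(p["R"]).T@np.array(p["t"])).round(3))
E
```

```text
pics
{'clock': 0.0, 'qpos': array([-1.34203207e+00,  2.76624796e-01,  1.50612347e+00,  2.21131866e-05,
        1.36071404e+00, -1.21009548e-01]), 'qd': array([-8.65522012e-04,  6.77623715e-05,  4.83540381e-04,  1.55074735e-03,
        5.47226178e-04,  9.56793098e-05]), 'effort': array([ 4.06084491e-04, -4.16773868e+01, -2.45808560e+01,  1.17021791e-04,
        1.11328525e-02,  1.19038432e-06]), 'position': array([ 0.19692132, -0.53966965,  0.23042658]), 'ee_rot': array([-9.34053538e-04,  9.84746197e-01,  1.73994408e-01, -3.95460309e-05]), 'contact_force': array([-0.83794211, -0.27898356,  0.11169867]), 'moment': array([-0.02115534, -0.03272196,  0.03993622]), 'width': 0.08524503720005851}
scene [[483.0, 0.0, 274.3], [0.0, 483.0, 214.5], [0.0, 0.0, 1.0]] [[0.7017, 0.7124, 0.0138], [0.577, -0.5567, -0.5977], [-0.4181, 0.4274, -0.8016]] [-0.3633, -0.2699, 1.3833] [ 0.989 -0.483  0.953]
top [[427.3, 0.0, 277.7], [0.0, 427.3, 212.3], [0.0, 0.0, 1.0]] [[-0.0335, -0.9994, 0.005], [-0.9739, 0.0316, -0.2247], [0.2244, -0.0124, -0.9744]] [0.0071, 0.5608, 1.0991] [0.3   0.003 1.197]
wrist [[321.8, 0.0, 280.1], [0.0, 321.8, 212.6], [0.0, 0.0, 1.0]] [[0.3427, -0.9394, -0.0011], [-0.8973, -0.3277, 0.2958], [-0.2782, -0.1004, -0.9553]] [-0.5738, -0.0388, 0.3789] [ 0.267 -0.514  0.373]
```

View pics/scene0.png

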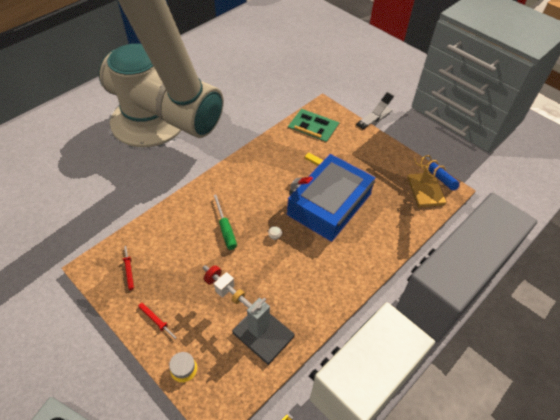

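View pics/top0.png

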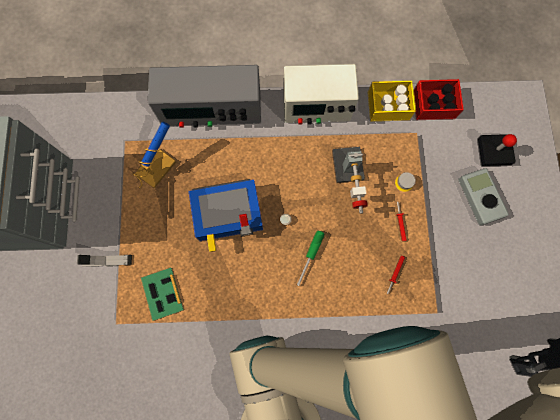

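View pics/wrist0.png

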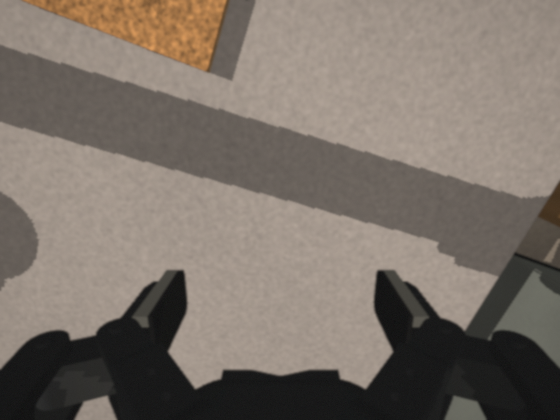

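```bash
cat > h.py <<'E'
import cv2,numpy as np
from rig import telemetry, imaging, manip, finder
def cam(n):
    p=imaging.camera_params(n); return tuple(np.array(p[k],float) for k in("intrinsics","R","t"))
def proj(X,c):
    K,R,t=c; X=np.atleast_2d(X); q=(X@R.T+t)@K.T; return q[:,:2]/q[:,2:]
def onz(uv,z,c):
    K,R,t=c; C=-R.T@t; d=R.T@np.linalg.inv(K)@np.array([uv[0],uv[1],1.]); return C+d*(z-C[2])/d[2]
def tri(obs):
    A=[];b=[]
    for uv,c in obs:
        K,R,t=c; C=-R.T@t; d=R.T@np.linalg.inv(K)@np.array([*uv,1.]); d/=np.linalg.norm(d)
        P=np.eye(3)-np.outer(d,d);A.append(P);b.append(P@C)
    A=np.vstack(A);b=np.hstack(b);x=np.linalg.lstsq(A,b,rcond=None)[0]; return x,np.linalg.norm(A@x-b)
def T(p,yaw,X):
    c,s=np.cos(yaw),np.sin(yaw);R=np.array([[c,-s,0],[s,c,0],[0,0,1]]);return np.atleast_2d(X)@R.T+p
E
python3 - <<'E'
from h import *
for n in("top","scene"):
    im=cv2.imread(f"pics/{n}0.png")
    def crop(nm,x,y,w,h,k): cv2.imwrite(f"pics/{nm}.png",cv2.resize(im[y:y+h,x:x+w],None,fx=k,fy=k,interpolation=cv2.INTER_CUBIC))
    if n=="top": crop("c_top_case",180,170,120,90,6);crop("c_top_st",320,140,100,80,7)
    else: crop("c_sc_case",270,140,120,100,6);crop("c_sc_st",190,250,120,120,5)
import pickle
S={}
for n in("top","scene"):
    imaging.get_image(n)
    for th in("case","stand","collar_mid","spacer_mid","ring_mid","latch_grip","lid_tab","lid"):
        r=finder.cut_out(n,th)
        S[n,th]=[(q["score"],q["pixels"],q["extent"]) for q in r[:2]]
        for q in r[:2]:
            ys,xs=np.nonzero(q["pixels"]); print(n,th,round(q["score"],2),q["extent"],xs.mean().round(1),ys.mean().round(1))
pickle.dump(S,open("S.pkl","wb")); print(telemetry.get_state()["clock"])
E
```

```text
top case 0.69 [188.5, 179.8, 75.3, 72.6] 224.7 210.7
top case 0.39 [239.9, 216.5, 11.5, 16.4] 243.9 223.3
top stand 0.72 [334.0, 144.8, 29.4, 66.7] 347.7 165.2
top collar_mid 0.56 [353.1, 199.8, 17.0, 8.1] 359.6 203.8
top spacer_mid 0.51 [348.8, 185.7, 17.5, 13.1] 357.9 191.3
top ring_mid 0.41 [350.4, 176.4, 12.4, 6.9] 355.5 177.9
top latch_grip 0.54 [243.6, 217.9, 7.0, 17.7] 244.1 224.5
top lid_tab 0.6 [188.6, 177.7, 77.1, 73.7] 223.1 208.3
top lid 0.65 [190.1, 179.0, 71.3, 72.4] 222.8 208.3
scene case 0.65 [286.4, 152.9, 90.9, 87.8] 328.4 195.4
scene case 0.42 [286.8, 149.7, 89.5, 76.4] 332.0 188.9
scene stand 0.84 [203.2, 264.1, 96.5, 101.8] 260.8 329.0
scene collar_mid 0.64 [203.0, 267.1, 15.6, 16.9] 211.8 274.3
scene spacer_mid 0.56 [215.6, 271.9, 19.7, 25.4] 223.3 284.1
scene spacer_mid 0.55 [290.5, 180.4, 21.5, 6.7] 301.4 180.6
scene ring_mid 0.58 [229.4, 289.9, 15.4, 16.4] 237.7 295.9
scene ring_mid 0.16 [288.4, 151.1, 87.7, 74.6] 332.2 189.0
scene latch_grip 0.73 [290.4, 175.7, 19.3, 10.5] 300.8 181.2
scene lid_tab 0.73 [205.6, 269.5, 17.4, 13.9] 211.8 274.4
scene lid_tab 0.72 [285.7, 150.7, 88.6, 76.5] 332.0 188.7
scene lid 0.76 [287.9, 152.9, 87.5, 75.6] 331.6 189.0
1.05
```

View pics/c_top_case.png

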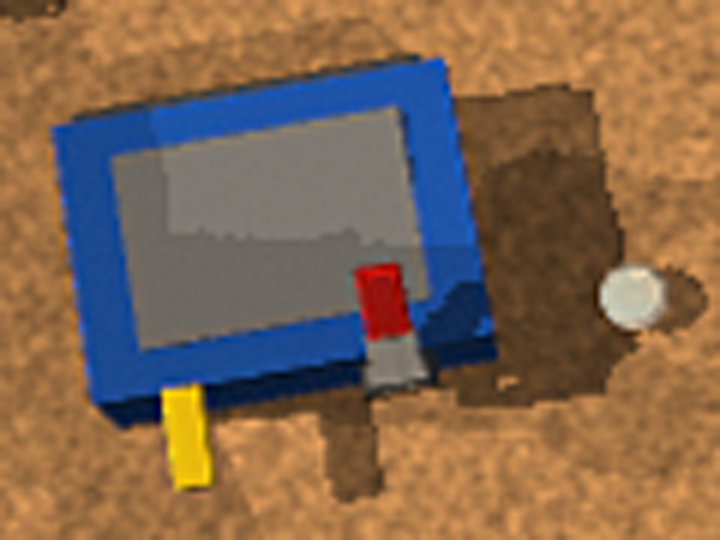

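View pics/c_top_st.png

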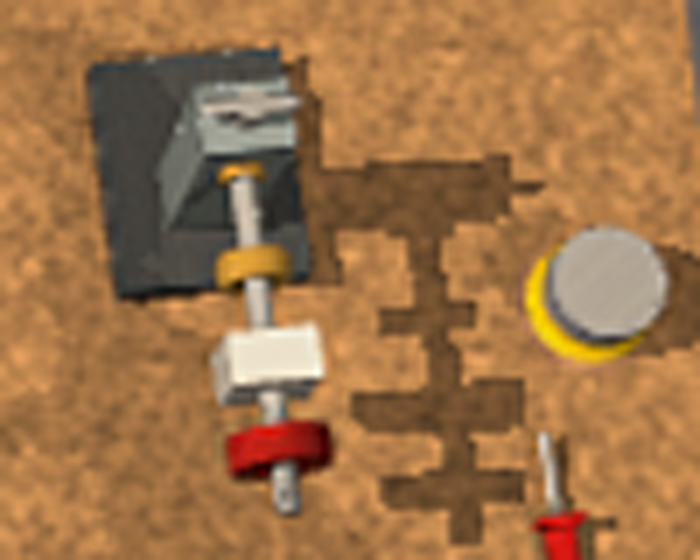

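View pics/c_sc_case.png

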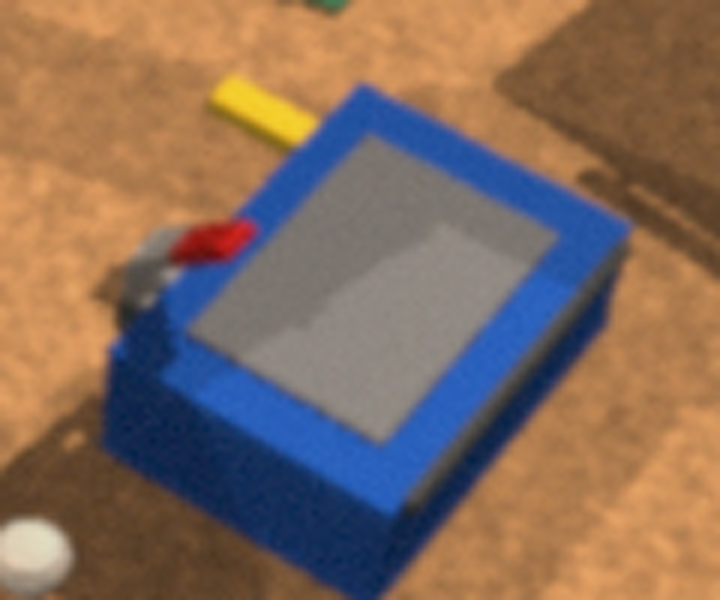

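View pics/c_sc_st.png

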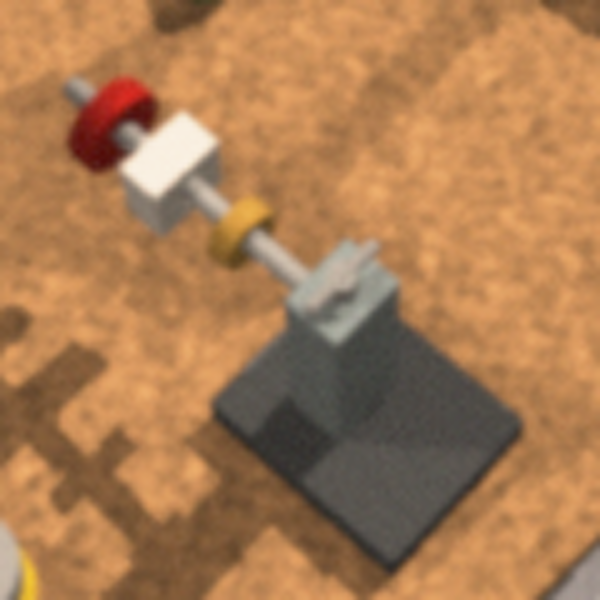

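```bash
python3 - <<'E'
from h import *
ct,cs=cam("top"),cam("scene")
def tp(x,y,k=6,o=(180,170)): return ((x+.5)/k-.5+o[0],(y+.5)/k-.5+o[1])
lt={"BR":tp(443,60),"BL":tp(52,128),"FL":tp(92,402),"FR":tp(496,336)}
o=(270,140)
ls={"BR":tp(398,515,6,o),"BL":tp(632,228,6,o),"FL":tp(362,85,6,o),"FR":tp(112,350,6,o)}
P={}
for k in lt: P[k],r=tri([(lt[k],ct),(ls[k],cs)]); print(k,P[k].round(4),round(r,4))
c=sum(P.values())/4; print("centre",c)
for a,b in(("BR","BL"),("FR","FL"),("FR","BR"),("FL","BL")):
    d=P[b]-P[a];print(a,b,np.linalg.norm(d).round(4),np.degrees(np.arctan2(d[1],d[0])).round(1))
# tab tip
print("tab end", tri([(tp(192,487),ct),(tp(220,90,6,o),cs)]))
print("latch tip", tri([(tp(379,268),ct),(tp(247,228,6,o),cs)]))
o1=(320,140);o2=(190,250)
def A(x,y):return tp(x,y,7,o1)
def B(x,y):return tp(x,y,5,o2)
print("shaft end",tri([(A(287,505),ct),(B(70,87),cs)]))
print("base corners top z.038")
for q in((88,68),(282,50),(308,280),(118,297)): print(onz(A(*q),.037,ct).round(4))
for q in((215,408),(520,425),(392,565)): print("sc",onz(B(*q),.037,cs).round(4))
print("collar",tri([(A(279,447),ct),(B(112,124),cs)]))
print("spacer top c",tri([(A(272,352),ct),(B(170,155),cs)]))
print("ring",tri([(A(254,268),ct),(B(242,230),cs)]))
print("shaft at upright",onz(A(242,180),.107,ct),onz(B(300,280),.107,cs))
E
```

```text
BR [0.651  0.054  0.0855] 0.004
BL [0.6239 0.2293 0.0843] 0.0016
FL [0.498  0.2098 0.0853] 0.0014
FR [0.5231 0.0337 0.0852] 0.0045
centre [0.57402637 0.13169826 0.0850785 ]
BR BL 0.1774 98.8
FR FL 0.1779 98.1
FR BR 0.1295 9.0
FL BL 0.1274 8.8
tab end (array([0.45901567, 0.16592361, 0.08476755]), np.float64(0.0012016062894135823))
latch tip (array([0.54425963, 0.08129509, 0.13554479]), np.float64(0.004667164861222596))
shaft end (array([ 0.5446069 , -0.22751034,  0.10980281]), np.float64(0.0004250726948290926))
base corners top z.038
[ 0.7484 -0.1749  0.037 ]
[ 0.7538 -0.2555  0.037 ]
[ 0.6544 -0.2584  0.037 ]
[ 0.6497 -0.1809  0.037 ]
sc [ 0.661  -0.2589  0.037 ]
sc [ 0.7512 -0.1765  0.037 ]
sc [ 0.7562 -0.2526  0.037 ]
collar (array([ 0.56787521, -0.2262012 ,  0.10758031]), np.float64(0.0004197734140397672))
spacer top c (array([ 0.60108143, -0.22332185,  0.12173946]), np.float64(0.0005623677676988302))
ring (array([ 0.63864597, -0.22127943,  0.10828769]), np.float64(0.0015174788699275756))
shaft at upright [ 0.67383855 -0.22044326  0.107     ] [ 0.66994981 -0.21829744  0.107     ]
```

>>> {"op": "arm_command", "data": {
  "steps": [
    [[0,0,-0.1],[28.5,51.7,0],80],
    [[0,0,-0.098],[28.5,51.7,0],80],
    [[0,0,0],[28.5,51.7,0],80],
    [[0,0,0],[28.5,51.7,0],80],
    [[0,0,0],[28.5,51.7,0],80],
    [[0,0,0],[28.5,51.7,0],80],
    [[0,0,0],[28.5,51.7,0],80],
    [[0,0,0],[28.5,51.7,0],80],
    [[0,0,0],[28.5,51.7,0],80],
    [[0,0,0],[28.5,51.7,0],80],
    [[0,0,0],[28.5,51.7,-10],80],
    [[0,0,0],[28.5,51.7,-10],80],
    [[0,0,0],[0,0,0],80],
    [[0,0,0],[0,0,0],80]
  ],
  "newtons": 30
}}

```text
clock: 2.8
position: [0.5386, 0.08, 0.2111]
ee_rot: [0.0, 0.997, 0.076, -0.001]
contact_force: [-0.3, 0.6, -0.2]
width: 0.0587
```

```bash
python3 - <<'E'
from h import *
im=imaging.get_image("wrist"); c=cam("wrist")
X=T(np.array([.574,.1317,.022]),.152,[[-.041,-.045,.097],[-.041,-.035,.097],[-.041,-.055,.097],[-.075,-.045,.045],[-.095,.05,.059],[-.109,.05,.059],[-.065,-.09,.063],[-.065,.09,.063],[.065,.09,.063],[.065,-.09,.063]])
for p in proj(X,c): cv2.drawMarker(im,tuple(int(round(v)) for v in p),(0,255,0),0,10,1)
cv2.imwrite("pics/w1.png",im)
E
```

```text
(no output)
```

View pics/w1.png

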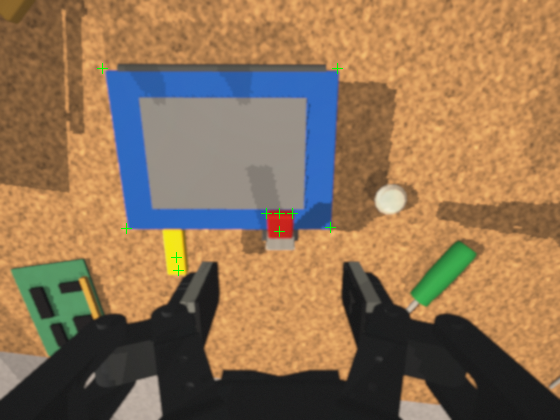

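>>> {"op": "arm_command", "data": {
  "steps": [
    [[0,0,0],[1.5,1,-45],80],
    [[0,0,0],[0,0,-40],80],
    [[0,0,0],[0,0,-25],80],
    [[0,0,0],[0,0,0],150],
    [[0,0,0],[0,0,0],255],
    [[0,0,0],[0,0,0],255],
    [[0,0,0],[0,0,0],255],
    [[0,0,0],[0,0,0],255]
  ],
  "newtons": 30
}}

```text
clock: 3.85
position: [0.5417, 0.0806, 0.1029]
ee_rot: [0.001, 0.997, 0.076, 0.001]
contact_force: [0.2, -3.1, 7.1]
width: 0.0191
```

>>> {"op": "arm_command", "data": {
  "steps": [
    [[0,0,0],[-10.4,-1.6,5.5],255],
    [[0,0,0],[-11.3,-1.7,3.4],255],
    [[0,0,0],[-11.7,-1.8,1.1],255],
    [[0,0,0],[-11.7,-1.8,-1.1],255],
    [[0,0,0],[-11.3,-1.7,-3.4],255],
    [[0,0,0],[-10.4,-1.6,-5.5],255],
    [[0,0,0],[-9.2,-1.4,-7.4],255],
    [[0,0,0],[-7.6,-1.2,-9.0],255],
    [[0,0,0],[0,0,0],255]
  ]
}}

```text
clock: 4.97
position: [0.4569, 0.0677, 0.0857]
ee_rot: [0.001, 0.997, 0.076, 0.001]
contact_force: [0.3, -4.9, 3.4]
width: 0.0188
```

```bash
python3 - <<'E'
from h import *
im=imaging.get_image("wrist"); cv2.imwrite("pics/w2.png",im)
im=imaging.get_image("scene")[130:250,250:400]; cv2.imwrite("pics/s2.png",cv2.resize(im,None,fx=4,fy=4))
E
```

```text
(no output)
```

View pics/w2.png

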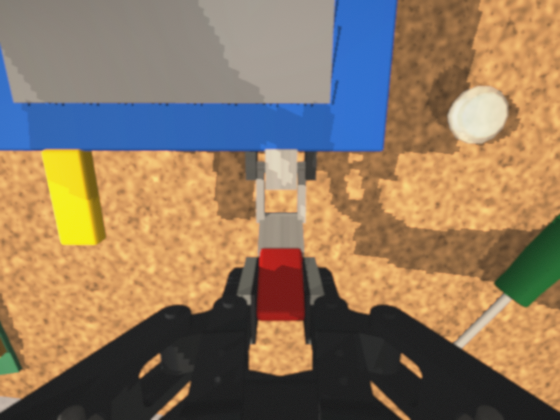

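View pics/s2.png

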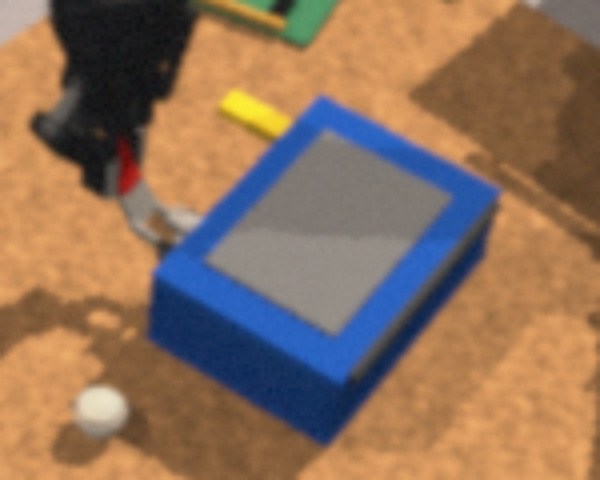

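>>> {"op": "arm_command", "data": {
  "steps": [
    [[0,0,0],[0,0,0],80],
    [[0,0,0],[0,0,0],80],
    [[0,0,0],[0,0,0],80],
    [[0,0,0],[0,0,50],80],
    [[0,0,0],[5,50,10],80],
    [[0,0,0],[10.5,50,0],80],
    [[0,0,0],[0,0,-10],80],
    [[0,0,0],[0,0,0],80]
  ]
}}

```text
clock: 6.08
position: [0.4709, 0.1681, 0.1336]
ee_rot: [0.0, 0.997, 0.076, -0.002]
contact_force: [0.5, 0.1, -0.3]
width: 0.0585
```

```bash
python3 - <<'E'
from h import *
im=imaging.get_image("wrist"); c=cam("wrist")
X=T(np.array([.574,.1317,.022]),.152,[[-.095,.05,.059],[-.109,.05,.059],[-.109,.041,.064],[-.109,.059,.064],[-.137,-.045,.05]])
for p in proj(X,c): cv2.drawMarker(im,tuple(int(round(v)) for v in p),(0,255,0),0,10,1)
cv2.imwrite("pics/w3.png",im)
E
```

```text
(no output)
```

View pics/w3.png

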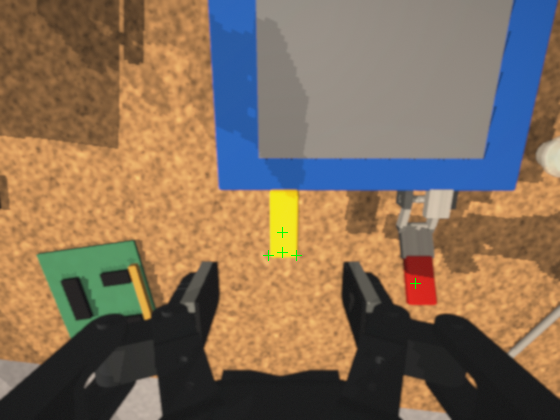

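>>> {"op": "arm_command", "data": {
  "steps": [
    [[0,0,0],[1,0,-40],80],
    [[0,0,0],[0,0,-32],80],
    [[0,0,0],[0,0,0],80],
    [[0,0,0],[0,0,0],255],
    [[0,0,0],[0,0,0],255],
    [[0,0,0],[0,0,0],255],
    [[0,0,0],[0,0,0],255],
    [[0,0,0],[0,0,0],255]
  ],
  "newtons": 30
}}

```text
clock: 7.12
position: [0.475, 0.1666, 0.0645]
ee_rot: [0.002, 0.997, 0.077, 0.002]
contact_force: [1.4, -6.7, 3.0]
width: 0.0173
```

>>> {"op": "arm_command", "data": {
  "steps": [
    [[0,0,0],[0.8,0.1,16],255],
    [[0,0,0],[2.4,0.4,15.8],255],
    [[0,0,0],[4.0,0.6,15.5],255],
    [[0,0,0],[5.4,0.8,15],255],
    [[0,0,0],[6.9,1.1,14.4],255],
    [[0,0,0],[8.3,1.3,13.6],255],
    [[0,0,0],[9.6,1.5,12.7],255],
    [[0,0,0],[10.8,1.6,11.7],255],
    [[0,0,0],[11.9,1.8,10.6],255]
  ]
}}

```text
clock: 8.25
position: [0.534, 0.1754, 0.1884]
ee_rot: [0.002, 0.997, 0.076, -0.0]
contact_force: [3.1, -4.7, -8.2]
width: 0.0177
```

```bash
python3 - <<'E'
from h import *
im=imaging.get_image("scene")[80:260,220:420]; cv2.imwrite("pics/s4.png",cv2.resize(im,None,fx=3,fy=3))
print(telemetry.get_state())
E
```

```text
{'clock': 8.3, 'qpos': array([ 0.19628536,  0.28464522,  1.59818028, -0.00440049,  1.25583591,
        1.61639382]), 'qd': array([-0.00159912, -0.01355611,  0.0312289 , -0.00416824, -0.02011539,
        0.00197878]), 'effort': array([ 3.40685405e+00, -4.23132598e+01, -2.16132277e+01,  1.66196823e+00,
        4.11509851e-02,  4.41023509e-02]), 'position': array([0.53613078, 0.17581107, 0.18990935]), 'ee_rot': array([0.0019009 , 0.99710843, 0.075949  , 0.00170743]), 'contact_force': array([ 1.24161882, -4.69204259, -3.09826014]), 'moment': array([-0.79041593,  0.31219181,  0.0746893 ]), 'width': 0.017533766148214672}
```

View pics/s4.png

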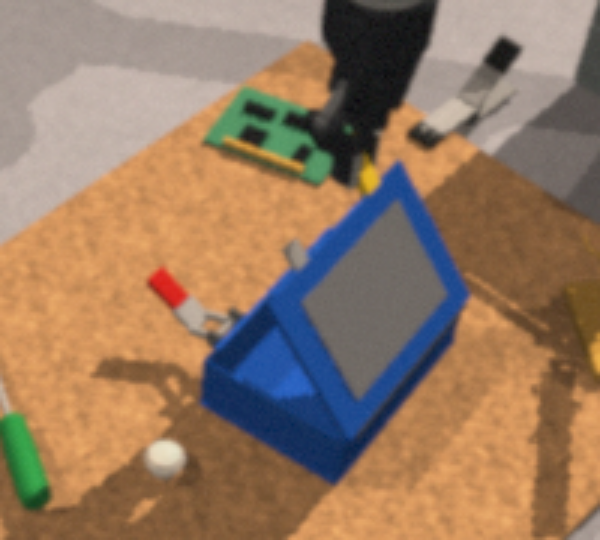

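Lid following at ~0.9 rad, latch still open. Continue the arc and release.

>>> {"op": "arm_command", "data": {
  "steps": [
    [[0,0,0],[12.9,2.0,9.3],255],
    [[0,0,0],[13.7,2.1,8],255],
    [[0,0,0],[14.4,2.2,6.5],255],
    [[0,0,0],[15,2.3,5],255],
    [[0,0,0],[15.4,2.4,3.5],255],
    [[0,0,0],[15.7,2.4,1.9],255],
    [[0,0,0],[15.8,2.4,0.3],255],
    [[0,0,0],[15.8,2.4,-1.3],255],
    [[0,0,0],[15.5,2.4,-2.9],255],
    [[0,0,0],[0,0,0],255],
    [[0,0,0],[0,0,0],80],
    [[0,0,0],[0,0,0],80],
    [[0,0,0],[0,0,0],80]
  ]
}}

```text
clock: 9.93
position: [0.6676, 0.1987, 0.2192]
ee_rot: [-0.0, 0.997, 0.076, 0.0]
contact_force: [-0.1, -0.1, 0.0]
width: 0.0589
```

```bash
python3 - <<'E'
from h import *
im=imaging.get_image("scene")[80:260,220:420]; cv2.imwrite("pics/s5.png",cv2.resize(im,None,fx=3,fy=3))
E
```

```text
(no output)
```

View pics/s5.png

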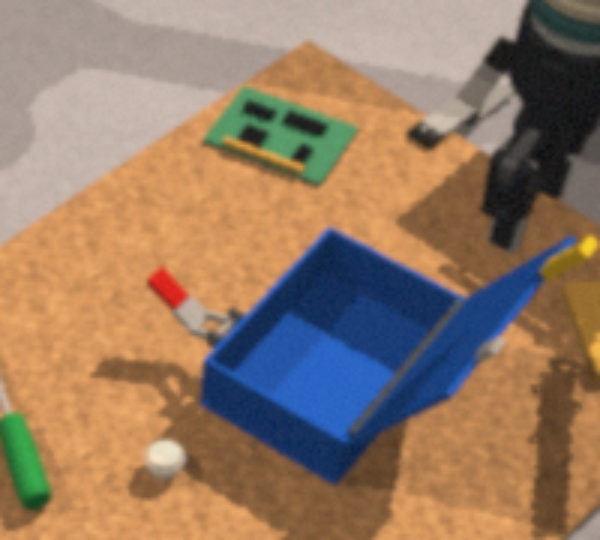

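>>> {"op": "arm_command", "data": {
  "steps": [
    [[0,0,-0.09],[-20,-35,0],80],
    [[0,0,0],[-20,-45,0],80],
    [[0,0,0],[-15,-50,0],80],
    [[0,0,0],[-15,-50,0],80],
    [[0,0,0],[-10,-50,0],80],
    [[0,0,0],[-10,-50,0],80],
    [[0,0,0],[-10,-50,0],60],
    [[0,0,0],[0,-50,0],60],
    [[0,0,0],[0,-44,-15],60],
    [[0,0,0],[0,0,-20],60],
    [[0,0,0],[0,0,0],60],
    [[0,0,0],[0,0,0],60]
  ]
}}

```text
clock: 11.48
position: [0.5682, -0.2254, 0.1843]
ee_rot: [0.0, 1.0, 0.031, 0.001]
contact_force: [-1.0, 0.1, 0.5]
width: 0.0652
```

```bash
python3 - <<'E'
from h import *
im=imaging.get_image("wrist"); c=cam("wrist")
E=np.array([.5446,-.2275,.107]);y=.062
X=T(E,y,[[0,0,0],[.136,0,0],[.0234,0,-.0025],[.0234,0,.0175],[.057,0,.0145],[.094,0,.012]])
for p in proj(X,c): cv2.drawMarker(im,tuple(int(round(v)) for v in p),(0,255,0),0,10,1)
cv2.imwrite("pics/w6.png",im); print(telemetry.get_state()["position"])
E
```

```text
[ 0.56838783 -0.22539392  0.18461503]
```

View pics/w6.png

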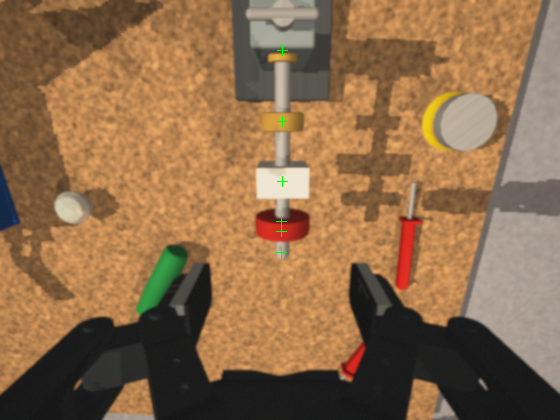

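>>> {"op": "arm_command", "data": {
  "steps": [
    [[0,0,0],[0,-0.5,-45],60],
    [[0,0,0],[0,0,-40],60],
    [[0,0,0],[0,0,-14],60],
    [[0,0,0],[0,0,0],60],
    [[0,0,0],[0,0,0],160],
    [[0,0,0],[0,0,0],160],
    [[0,0,0],[0,0,0],160],
    [[0,0,0],[0,0,0],160]
  ],
  "newtons": 30
}}

```text
clock: 12.52
position: [0.5692, -0.2269, 0.0866]
ee_rot: [0.001, 1.0, 0.031, 0.002]
contact_force: [0.6, 0.1, 7.2]
width: 0.0393
```

```bash
python3 - <<'E'
from h import *
print(telemetry.get_state())
im=imaging.get_image("wrist");cv2.imwrite("pics/w7.png",im)
E
```

```text
{'clock': 12.525, 'qpos': array([-4.93007125e-01,  4.38488248e-01,  1.63513163e+00,  3.00652429e-04,
        1.06376150e+00,  1.01597641e+00]), 'qd': array([ 0.00074959,  0.00030404,  0.00039908,  0.00187326,  0.00034188,
       -0.00060833]), 'effort': array([-3.67876366e-01, -4.36500585e+01, -1.88469762e+01, -1.69807426e-01,
       -5.62866381e-02, -8.50162305e-04]), 'position': array([ 0.56915502, -0.22689194,  0.08657745]), 'ee_rot': array([9.39472383e-04, 9.99522455e-01, 3.08287205e-02, 1.88902205e-03]), 'contact_force': array([0.56619358, 0.10777496, 7.22528828]), 'moment': array([ 0.09786378, -0.02695472, -0.01035215]), 'width': 0.03933097278230797}
```

View pics/w7.png

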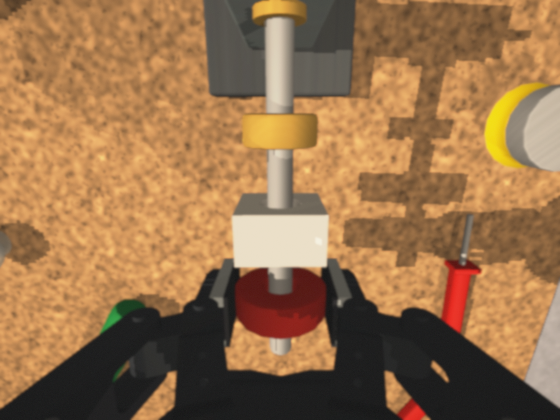

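>>> {"op": "arm_command", "data": {
  "steps": [
    [[0,0,0],[0,0,3.5],160],
    [[0,0,0],[0,0,0],160],
    [[0,0,0],[-8,-0.5,0],160],
    [[0,0,0],[-10,-0.6,0],160],
    [[0,0,0],[-10,-0.6,0],160]
  ]
}}

```text
clock: 13.2
position: [0.5386, -0.2279, 0.0878]
ee_rot: [-0.0, 1.0, 0.031, -0.0]
contact_force: [0.1, -0.4, 0.6]
width: 0.039
```

>>> {"op": "arm_command", "data": {
  "steps": [
    [[0,0,0],[-10,-0.6,0],160],
    [[0,0,0],[-15,-0.9,0],160],
    [[0,0,0],[-20,-1.2,0],160],
    [[0,0,0],[0,0,0],160]
  ]
}}

```text
clock: 13.7
position: [0.4929, -0.2304, 0.0881]
ee_rot: [-0.0, 1.0, 0.03, -0.001]
contact_force: [0.0, 0.2, -0.8]
width: 0.0388
```

```bash
python3 - <<'E'
from h import *
im=imaging.get_image("wrist");cv2.imwrite("pics/w8.png",im)
E
```

```text
(no output)
```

View pics/w8.png

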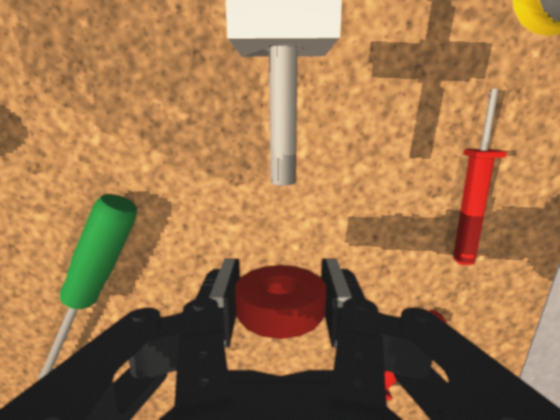

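>>> {"op": "arm_command", "data": {
  "steps": [
    [[0,0,0],[0,0,40],160],
    [[0,0,0],[0,20,30],160],
    [[0,0,0.045],[11,45,0],160],
    [[0,0,0.045],[14,50,0],160],
    [[0,0,0],[14,50,0],160],
    [[0,0,0],[14,50,0],160],
    [[0,0,0],[14,50,0],160],
    [[0,0,0],[14,50,0],160],
    [[0,0,0],[10,50,0],160],
    [[0,0,0],[0,29,0],160],
    [[0,0,0],[0,0,-20],160],
    [[0,0,0],[0,0,0],160]
  ]
}}

```text
clock: 15.25
position: [0.585, 0.164, 0.1366]
ee_rot: [0.0, 0.997, 0.076, -0.001]
contact_force: [0.4, 0.9, -0.9]
width: 0.0393
```

```bash
python3 - <<'E'
from h import *
print(telemetry.get_state()["position"])
im=imaging.get_image("wrist");cv2.imwrite("pics/w9.png",im)
E
```

```text
[0.58503382 0.16401139 0.13656127]
```

View pics/w9.png

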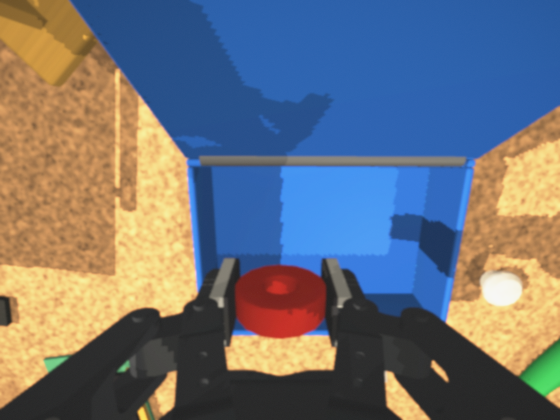

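>>> {"op": "arm_command", "data": {
  "steps": [
    [[0,0,0],[0,0,-40],160],
    [[0,0,0],[0,0,-40],160],
    [[0,0,0],[0,0,-20],160],
    [[0,0,0],[0,0,-2],160],
    [[0,0,0],[0,0,0],160],
    [[0,0,0],[0,0,0],130],
    [[0,0,0],[0,0,0],100],
    [[0,0,0],[0,0,0],100],
    [[0,0,0],[0,0,0],100],
    [[0,0,0],[0,0,50],100],
    [[0,0,0],[0,0,50],100]
  ]
}}

```text
clock: 16.68
position: [0.5853, 0.1632, 0.1365]
ee_rot: [0.0, 0.997, 0.076, -0.001]
contact_force: [-0.1, -0.8, -0.1]
width: 0.0523
```

```bash
python3 - <<'E'
from h import *
print(telemetry.get_state()["position"])
im=imaging.get_image("wrist");cv2.imwrite("pics/w10.png",im)
E
```

```text
[0.58527737 0.16321581 0.13650968]
```

View pics/w10.png

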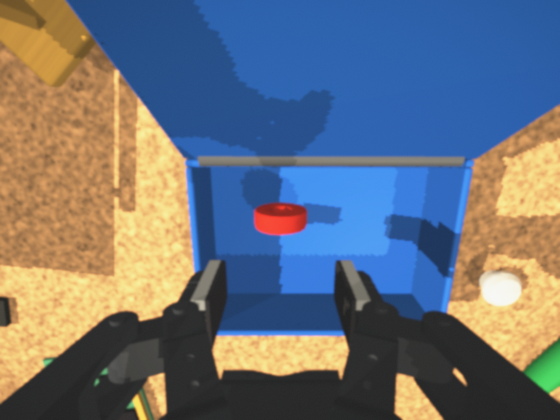

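>>> {"op": "arm_command", "data": {
  "steps": [
    [[0,0,0],[0,-20,40],80],
    [[0,0,-0.045],[0,-45,8],60],
    [[0,0,-0.045],[2,-50,0],60],
    [[0,0,0],[2,-50,0],60],
    [[0,0,0],[2,-50,0],60],
    [[0,0,0],[2,-50,0],60],
    [[0,0,0],[4,-50,0],60],
    [[0,0,0],[4,-50,0],60],
    [[0,0,0],[0,-22,0],60],
    [[0,0,0],[0,0,0],60],
    [[0,0,0],[0,0,0],60]
  ]
}}

```text
clock: 18.1
position: [0.6015, -0.2219, 0.1839]
ee_rot: [-0.001, 1.0, 0.031, -0.0]
contact_force: [-0.9, 1.0, 0.4]
width: 0.0651
```

```bash
python3 - <<'E'
from h import *
im=imaging.get_image("wrist"); c=cam("wrist")
E=np.array([.5446,-.2275,.107]);y=.062
X=T(E,y,[[0,0,0],[.136,0,0],[.047,0,.0145],[.067,0,.0145],[.094,0,.012]])
for p in proj(X,c): cv2.drawMarker(im,tuple(int(round(v)) for v in p),(0,255,0),0,10,1)
cv2.imwrite("pics/w11.png",im); print(telemetry.get_state()["position"])
E
```

```text
[ 0.60158753 -0.22174898  0.18405802]
```

View pics/w11.png

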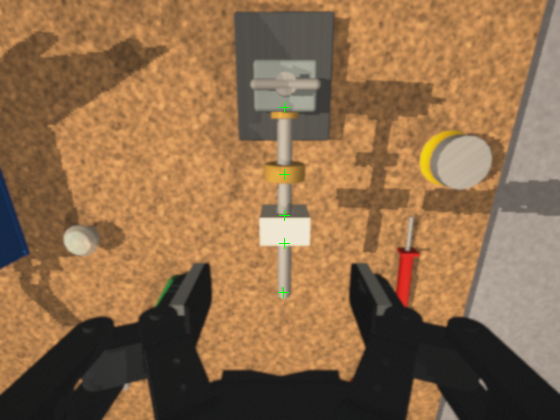

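>>> {"op": "arm_command", "data": {
  "steps": [
    [[0,0,0],[-1.5,-2.2,-45],60],
    [[0,0,0],[0,0,-40],60],
    [[0,0,0],[0,0,-13.5],60],
    [[0,0,0],[0,0,0],60],
    [[0,0,0],[0,0,0],180],
    [[0,0,0],[0,0,0],180],
    [[0,0,0],[0,0,0],180],
    [[0,0,0],[0,0,0],180]
  ],
  "newtons": 30
}}

```text
clock: 19.15
position: [0.6014, -0.2256, 0.0874]
ee_rot: [0.0, 1.0, 0.031, 0.002]
contact_force: [0.9, 3.3, 6.4]
width: 0.0336
```

```bash
python3 - <<'E'
from h import *
print(telemetry.get_state()["moment"])
im=imaging.get_image("wrist");cv2.imwrite("pics/w12.png",im)
E
```

```text
[ 0.54720916 -0.00670392 -0.04039772]
```

View pics/w12.png

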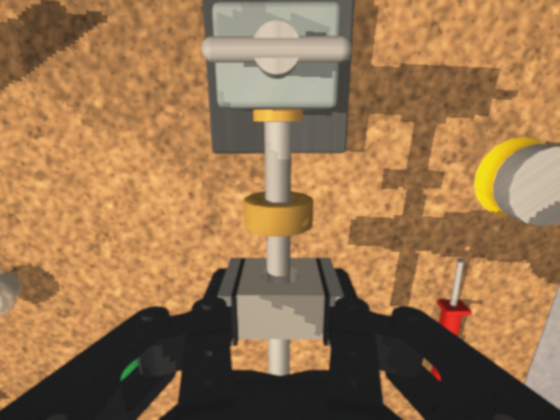

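>>> {"op": "arm_command", "data": {
  "steps": [
    [[0,0,0],[0,1,3.5],180],
    [[0,0,0],[0,0,0],180],
    [[0,0,0],[0,0,0],180]
  ]
}}

```text
clock: 19.58
position: [0.6, -0.2251, 0.0888]
ee_rot: [0.0, 1.0, 0.031, -0.0]
contact_force: [1.1, -0.6, 0.2]
width: 0.0338
```

>>> {"op": "arm_command", "data": {
  "steps": [
    [[0,0,0],[-8,-0.5,0],180],
    [[0,0,0],[-12,-0.8,0],180],
    [[0,0,0],[-12,-0.7,0],180],
    [[0,0,0],[-12,-0.7,0],180]
  ]
}}

```text
clock: 20.08
position: [0.555, -0.2276, 0.0891]
ee_rot: [0.0, 1.0, 0.031, -0.0]
contact_force: [-0.8, -0.1, 0.1]
width: 0.0335
```

>>> {"op": "arm_command", "data": {
  "steps": [
    [[0,0,0],[-12,-0.7,0],180],
    [[0,0,0],[-15,-0.9,0],180],
    [[0,0,0],[-20,-1.2,0],180],
    [[0,0,0],[0,0,0],180]
  ]
}}

```text
clock: 20.58
position: [0.5076, -0.2302, 0.0891]
ee_rot: [-0.0, 1.0, 0.03, -0.001]
contact_force: [1.2, -0.4, 0.1]
width: 0.0339
```

```bash
python3 - <<'E'
from h import *
im=imaging.get_image("wrist");cv2.imwrite("pics/w13.png",im)
im=imaging.get_image("top")[140:260,180:420];cv2.imwrite("pics/t13.png",cv2.resize(im,None,fx=3,fy=3))
E
```

```text
(no output)
```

View pics/w13.png

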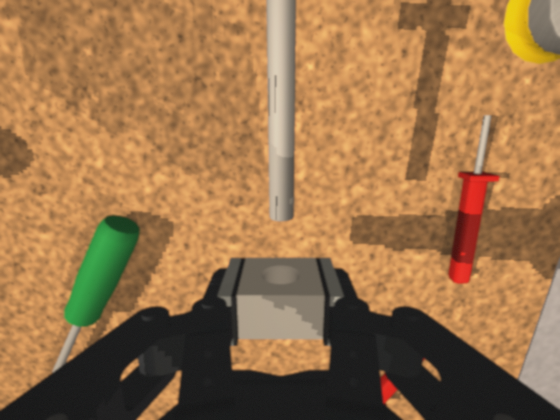

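View pics/t13.png

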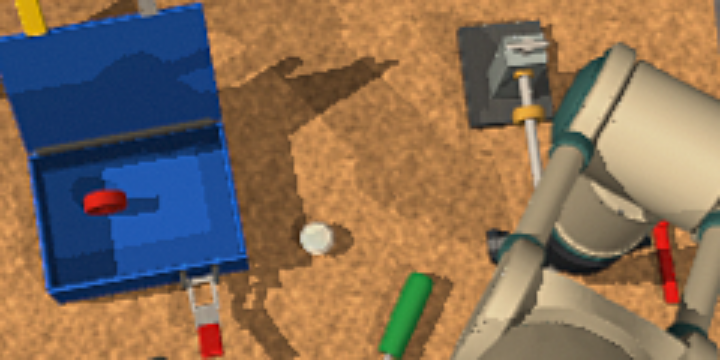

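>>> {"op": "arm_command", "data": {
  "steps": [
    [[0,0,0],[-10,0,20],180],
    [[0,0,0],[0,15,50],180],
    [[0,0,0.045],[8,45,0],180],
    [[0,0,0.045],[10,50,0],180],
    [[0,0,0],[10,50,0],180],
    [[0,0,0],[10,50,0],180],
    [[0,0,0],[12,50,0],180],
    [[0,0,0],[12,50,0],180],
    [[0,0,0],[0,13,-20],180],
    [[0,0,0],[0,0,0],180],
    [[0,0,0],[0,0,0],180]
  ]
}}

```text
clock: 22.05
position: [0.5618, 0.0922, 0.1394]
ee_rot: [0.0, 0.997, 0.076, 0.0]
contact_force: [-0.9, 0.4, -0.1]
width: 0.0338
```

```bash
python3 - <<'E'
from h import *
print(telemetry.get_state()["position"])
im=imaging.get_image("wrist");cv2.imwrite("pics/w14.png",im)
E
```

```text
[0.56180234 0.09216784 0.13936784]
```

View pics/w14.png

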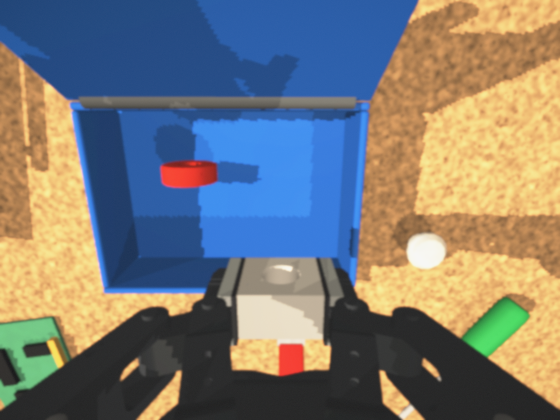

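>>> {"op": "arm_command", "data": {
  "steps": [
    [[0,0,0],[0,0,-40],180],
    [[0,0,0],[0,0,-40],180],
    [[0,0,0],[0,0,-20],180],
    [[0,0,0],[0,0,-7],180],
    [[0,0,0],[0,0,0],180],
    [[0,0,0],[0,0,0],140],
    [[0,0,0],[0,0,0],120],
    [[0,0,0],[0,0,0],120],
    [[0,0,0],[0,0,0],120],
    [[0,0,0],[0,0,50],120],
    [[0,0,0],[0,0,50],120]
  ]
}}

```text
clock: 23.48
position: [0.5603, 0.0925, 0.1323]
ee_rot: [0.0, 0.997, 0.076, -0.001]
contact_force: [1.0, 0.1, -0.3]
width: 0.0448
```

```bash
python3 - <<'E'
from h import *
print(telemetry.get_state()["position"])
im=imaging.get_image("wrist");cv2.imwrite("pics/w15.png",im)
E
```

```text
[0.56032476 0.09252628 0.13226883]
```

View pics/w15.png

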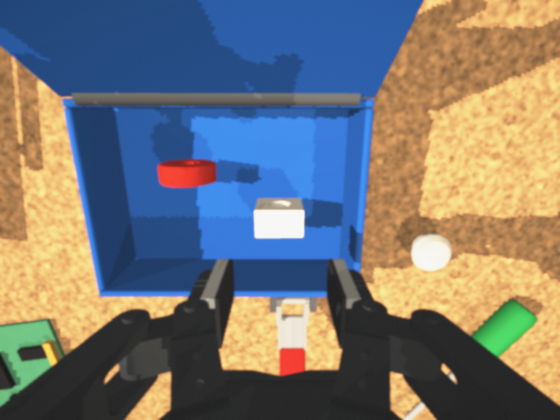

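>>> {"op": "arm_command", "data": {
  "steps": [
    [[0,0,0],[0,-10,45],120],
    [[0,0,-0.045],[10,-50,5],80],
    [[0,0,-0.045],[12,-50,0],80],
    [[0,0,0],[12,-50,0],80],
    [[0,0,0],[12,-50,0],80],
    [[0,0,0],[12,-50,0],80],
    [[0,0,0],[12,-50,0],80],
    [[0,0,0],[8,-4,0],80],
    [[0,0,0],[0,0,0],80],
    [[0,0,0],[0,0,0],80]
  ]
}}

```text
clock: 24.78
position: [0.6387, -0.2198, 0.1818]
ee_rot: [-0.0, 1.0, 0.032, -0.001]
contact_force: [0.9, 0.7, -0.3]
width: 0.0587
```

```bash
python3 - <<'E'
from h import *
im=imaging.get_image("wrist"); c=cam("wrist")
E=np.array([.5446,-.2275,.107]);y=.062
X=T(E,y,[[0,0,0],[.136,0,0],[.088,0,.012],[.1,0,.012]])
for p in proj(X,c): cv2.drawMarker(im,tuple(int(round(v)) for v in p),(0,255,0),0,10,1)
cv2.imwrite("pics/w16.png",im); print(telemetry.get_state()["position"])
E
```

```text
[ 0.63881671 -0.21976393  0.18200042]
```

View pics/w16.png

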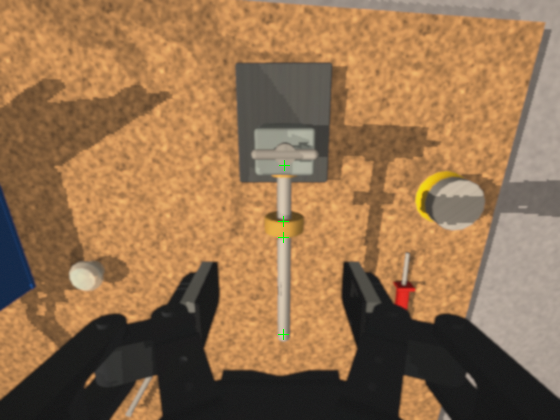

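>>> {"op": "arm_command", "data": {
  "steps": [
    [[0,0,0],[-1,-1,-45],80],
    [[0,0,0],[0,0,-35],80],
    [[0,0,0],[0,0,-15],80],
    [[0,0,0],[0,0,0],80],
    [[0,0,0],[0,0,0],200],
    [[0,0,0],[0,0,0],200],
    [[0,0,0],[0,0,0],200],
    [[0,0,0],[0,0,0],200]
  ],
  "newtons": 30
}}

```text
clock: 25.82
position: [0.6394, -0.2227, 0.0888]
ee_rot: [0.001, 1.0, 0.031, 0.002]
contact_force: [0.1, 0.6, 6.2]
width: 0.0271
```

```bash
python3 - <<'E'
from h import *
im=imaging.get_image("wrist");cv2.imwrite("pics/w17.png",im)
E
```

```text
(no output)
```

View pics/w17.png

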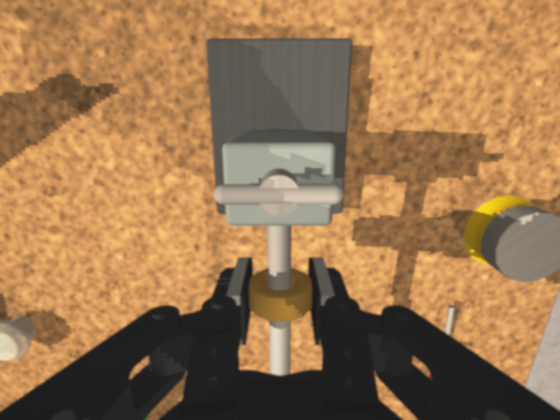

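>>> {"op": "arm_command", "data": {
  "steps": [
    [[0,0,0],[0,0,0],140],
    [[0,0,0],[0,0,0],140],
    [[0,0,0],[0,0,-4],140],
    [[0,0,0],[0,0,0],140],
    [[0,0,0],[0,0,0],200],
    [[0,0,0],[0,0,0],200],
    [[0,0,0],[0,0,0],200]
  ],
  "newtons": 30
}}

```text
clock: 26.75
position: [0.6383, -0.2224, 0.083]
ee_rot: [0.0, 1.0, 0.031, -0.0]
contact_force: [-0.4, -0.2, -0.4]
width: 0.0271
```

>>> {"op": "arm_command", "data": {
  "steps": [
    [[0,0,0],[0,0,2.5],200],
    [[0,0,0],[0,0,0],200]
  ]
}}

```text
clock: 27.0
position: [0.6385, -0.2225, 0.0859]
ee_rot: [0.0, 1.0, 0.031, 0.0]
contact_force: [0.9, -0.4, -0.5]
width: 0.0276
```

```bash
python3 - <<'E'
from h import *
im=imaging.get_image("wrist");cv2.imwrite("pics/w18.png",im[200:360,180:380].repeat(3,0).repeat(3,1)); print(telemetry.get_state()["contact_force"],telemetry.get_state()["position"])
E
```

```text
[-0.50497502 -0.30217728  0.93048798] [ 0.63839221 -0.22246513  0.08576376]
```

View pics/w18.png

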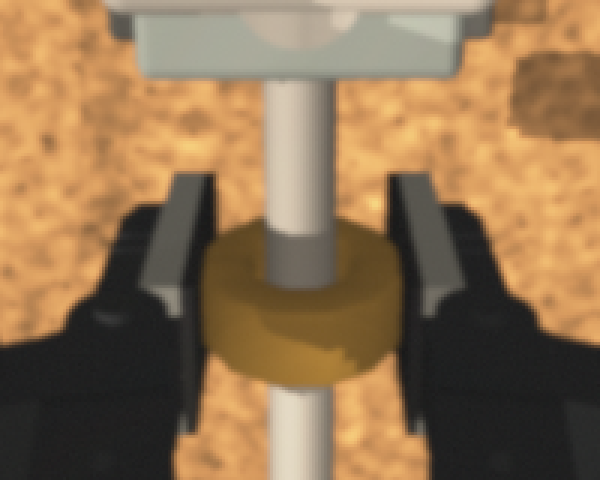

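>>> {"op": "arm_command", "data": {
  "steps": [
    [[0,0,0],[-8,-0.5,0],200],
    [[0,0,0],[-12,-0.8,0],200],
    [[0,0,0],[-12,-0.7,0],200],
    [[0,0,0],[-12,-0.7,0],200],
    [[0,0,0],[-12,-0.7,0],200]
  ]
}}

```text
clock: 27.68
position: [0.5812, -0.2259, 0.0857]
ee_rot: [0.0, 1.0, 0.031, 0.0]
contact_force: [0.5, -0.0, -0.6]
width: 0.0272
```

>>> {"op": "arm_command", "data": {
  "steps": [
    [[0,0,0],[-12,-0.7,0],200],
    [[0,0,0],[-12,-0.8,0],200],
    [[0,0,0],[-12,-0.7,0],200],
    [[0,0,0],[-12,-0.7,0],200],
    [[0,0,0],[-15,-0.9,0],200],
    [[0,0,0],[-10,-0.6,0],200],
    [[0,0,0],[0,0,0],200]
  ]
}}

```text
clock: 28.55
position: [0.5084, -0.2302, 0.0856]
ee_rot: [-0.0, 1.0, 0.031, -0.0]
contact_force: [0.0, 0.7, -0.3]
width: 0.0272
```

```bash
python3 - <<'E'
from h import *
im=imaging.get_image("wrist");cv2.imwrite("pics/w19.png",im)
E
```

```text
(no output)
```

View pics/w19.png

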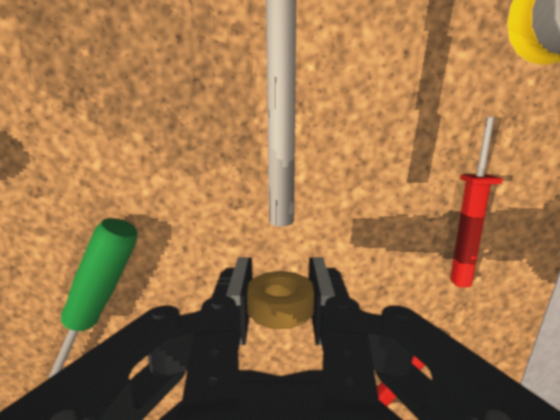

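>>> {"op": "arm_command", "data": {
  "steps": [
    [[0,0,0],[-10,0,20],200],
    [[0,0,0],[0,15,50],200],
    [[0,0,0.045],[5,45,0],200],
    [[0,0,0.045],[6,50,0],200],
    [[0,0,0],[6,50,0],200],
    [[0,0,0],[6,50,0],200],
    [[0,0,0],[6,50,0],200],
    [[0,0,0],[6,50,0],200],
    [[0,0,0],[6,50,0],200],
    [[0,0,0],[0,32,-15],200],
    [[0,0,0],[0,0,0],200],
    [[0,0,0],[0,0,0],200]
  ]
}}

```text
clock: 30.1
position: [0.5406, 0.1615, 0.1406]
ee_rot: [0.0, 0.997, 0.076, 0.0]
contact_force: [0.2, -1.2, -0.1]
width: 0.0269
```

```bash
python3 - <<'E'
from h import *
print(telemetry.get_state()["position"])
im=imaging.get_image("wrist");cv2.imwrite("pics/w20.png",im)
E
```

```text
[0.54060022 0.16152262 0.14058136]
```

View pics/w20.png

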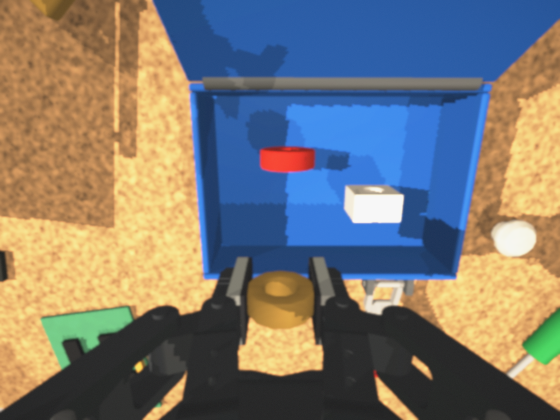

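>>> {"op": "arm_command", "data": {
  "steps": [
    [[0,0,0],[4,0,-40],200],
    [[0,0,0],[0,0,-40],200],
    [[0,0,0],[0,0,-20],200],
    [[0,0,0],[0,0,-9],200],
    [[0,0,0],[0,0,0],200],
    [[0,0,0],[0,0,0],160],
    [[0,0,0],[0,0,0],135],
    [[0,0,0],[0,0,0],135],
    [[0,0,0],[0,0,0],135],
    [[0,0,0],[0,0,50],135],
    [[0,0,0],[0,0,50],135],
    [[0,0,0],[0,0,60],135],
    [[0,0,0],[-40,0,30],135],
    [[0,0,0],[-50,0,0],135],
    [[0,0,0],[-50,0,0],135],
    [[0,0,0],[0,0,0],135],
    [[0,0,0],[0,0,0],135]
  ]
}}

```text
clock: 32.28
position: [0.405, 0.1619, 0.222]
ee_rot: [-0.0, 0.997, 0.076, 0.001]
contact_force: [-0.7, -0.1, 0.1]
width: 0.0398
```

```bash
python3 - <<'E'
from h import *
print(telemetry.get_state()["position"])
im=imaging.get_image("wrist");cv2.imwrite("pics/w21.png",im)
im=imaging.get_image("scene");cv2.imwrite("pics/s21.png",im)
im=imaging.get_image("top");cv2.imwrite("pics/t21.png",im)
E
```

```text
[0.40501029 0.16194095 0.22198334]
```

View pics/w21.png

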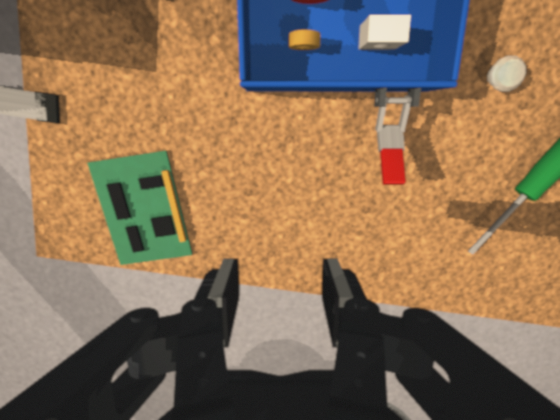

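View pics/s21.png

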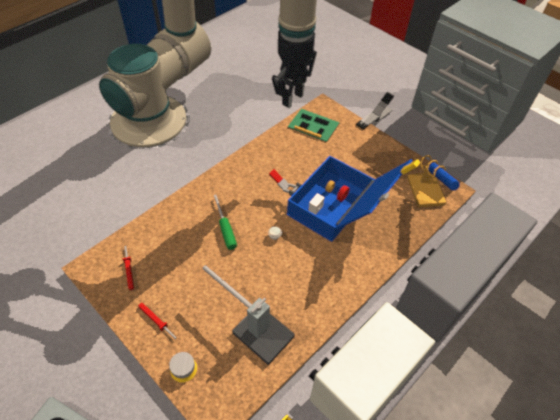

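View pics/t21.png

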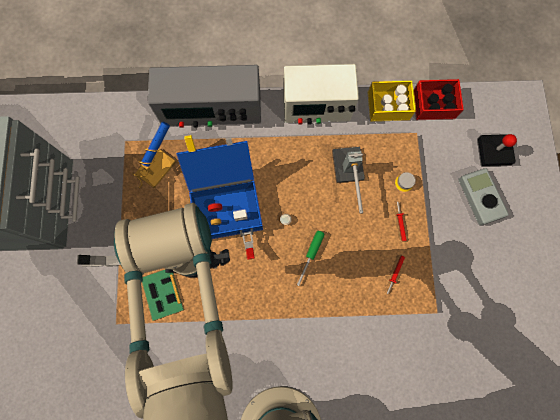

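All three parts are in the case, the lid and latch are open, and nothing else on the board has moved. The arm is clear, so I'm handing in.

```bash
python3 - <<'E'
from h import *
print(manip.sign_off())
E
```

```text
the job is handed in; nothing more can be done
None
```

I stripped the shaft in the order you gave and handed the job in at about 32 s of the 72 s allowed. The sign-off reports no verdict.

1. **Latch and lid:** I flipped the latch over, then lifted the lid past its tipping point. It fell back and rests wide open.
2. **Parts:** I slid the collar, then the spacer, then the ring off the free end and put each in the case. None of them went near the cork board on the way, and I felt almost no side force while sliding them.

**Last pictures (wrist, scene and top views):**
- All three parts are in the case, the shaft is bare, and the latch and lid are open.
- The gripper is clear and empty, and the bystanders look to be where they were. I judged that by eye, not by measuring.
- The part heights and the joint angles were also judged by eye.

**Disagreements:** The grip reading on the ring was 27 mm against its 29 mm diameter. Regripping 4 mm lower gave the same reading, and the hold was secure. The spacer first pushed sideways with about 3 N, so I shifted the grip 1 mm before sliding it.

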